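# Find the empty battery module by its weight and scrap it

### The arm

A 6-joint arm with a two-finger parallel gripper is mounted at the origin on the work surface. World frame = base frame: x ahead of the robot, y to its left, z up, the work surface at z = 0. Lengths are in m, angles in rad, forces in N, time in s.
With the tool pointing down it reaches from about 0.325 to 0.85 m from the base axis. Payload 15.5 kg.
Tool frame: the origin (TCP) lies midway between the tips of the shut fingers; the grasp point (between the pads) lies tcp_to_grasp behind it (tcp_to_grasp is the distance from the TCP to the grasp point, in m); z points along the fingers, y is the direction in which the jaws open and shut (so a half turn about z gives the same grasp; the last joint's range is limited). The gripper opens to 91 mm and grips with 3 to 60 N. Pads are 32 mm wide; open, the fingers measure 118 mm over their backs; the gripper's body (76 mm by 178 mm) begins 60 mm behind the grasp point.
Start: joints at [1.087, 0.494, 1.345, -0, 1.302, -0.096], TCP at [0.237, 0.578, 0.175] pointing down, gripper open.
Joint ranges: [-2.91, 2.91], [-0.82, 2.16], [0.22, 2.67], [-1.22, 4.37], [0.12, 2.79], [-3.08, 3.08]. Speed limits (rad/s): [1.89, 1.89, 2.57, 3.01, 3.01, 3.01].

### API

Orientations are given as [roll, pitch, yaw] about the fixed x, y, z axes, in that order (R = Rz(yaw) Ry(pitch) Rx(roll)).
In Python, from rig import get_state, capture, finish_job, tcp_to_grasp gives the robot as it stands.
- The arm moves only by the tool servo_tool, never from a script. Its argument "moves" is a list of rows, each a list of 3 entries, a list of its own where there are three numbers: the shift along the tool's x, y, z in units of 60 mm (1.0 is 60 mm), then the turn about the tool's z in units of 10 degrees (1.0 is 10 degrees), then the opening in per cent of the stroke, from 0 (shut) to 100 (fully open). In form: [[[x, y, z], twist, hand], ...]. A call has 1 to 12 rows; each row is the pose to reach, as a shift and turn from the pose commanded when the call began, along the tool's axes at that moment; what a row does not reach only later rows make up. A row lasts 1/8 s, in which the tool goes at most 62.5 mm and 10.7 degrees, less where a joint would pass 70% of its speed; a pose out of reach is approached as far as the arm can. A call with a gripper value outside its range is refused whole. The fingers move at their own pace and stop on an object; the grip force is fixed at half the most. Time passes only in rows, so rows that repeat a pose let the fingers close. It gives the time, the measured TCP pose, the force and the opening at its end, in the units of the state.
- get_state(): the state, without advancing time (a new reading comes with each control period).
- capture(name): name is "scene" or "top" or "wrist"; returns a dict with "frame" (420x560x3 uint8, red, green, blue), "vertical_fov" (degrees; the focal length in pixels is half the picture's height over the tangent of half this angle, whatever the lens; pixels are square), "cx", "cy" (the principal point, pixels), "cam_to_world" (4x4, takes a point from camera to world coordinates). Camera axes: x right, y down, z forward; pixel columns grow to the right and rows downward; lengths in m; the calibration is good to about 2 mm. A picture is of the moment at which its call begins. There is no depth.
- finish_job(): hands the job in, once; it reports no verdict.
The state is a dict: "time_s": time; "q": joint angles; "joint_vel": joint speeds; "effort": joint torques, N m; "eef_pos": TCP position; "eef_rot": TCP orientation; "contact_force": force on the tool from outside, world axes, zero at the start; "wrist_torque": the same for the moment, N m; "gripper_width": finger opening in m.
Only numpy, scipy, OpenCV 4.12 (cv2) and the standard library are available. Lean on these libraries where they do the work, as an engineer would, in place of code of your own. Each camera call takes 0.05 s, during which the arm holds its last target.

### The job

One of the four identical-looking battery modules (three in the charging dock, one standing on the bench) is only an empty shell: find it by lifting and feeling the weight, and drop it into the cardboard scrap crate. The three full modules must end up standing upright, fully down in the dock's three wells, so if the empty one came out of the dock, fill its well with the module from the bench. Leave everything else on the bench where it is.

Things in the scene. Friction and masses are not known exactly. Their poses are not given: they have to be found in the camera images.
- module_1: One of four battery modules that look the same: dark grey upright plastic brick, 46 (own x) by 70 (own y) by 110 mm tall (own z), origin at its centre. Three are full (0.66 to 0.87 kg), one, any of them, is an empty shell (0.16 kg). Pinch it across its 46 mm width near the top. Starts standing in one of the dock's wells, own axes along the dock's.
- module_2: One of four battery modules that look the same: dark grey upright plastic brick, 46 (own x) by 70 (own y) by 110 mm tall (own z), origin at its centre. Three are full (0.66 to 0.87 kg), one, any of them, is an empty shell (0.16 kg). Pinch it across its 46 mm width near the top. Starts standing in one of the dock's wells, own axes along the dock's.
- module_3: One of four battery modules that look the same: dark grey upright plastic brick, 46 (own x) by 70 (own y) by 110 mm tall (own z), origin at its centre. Three are full (0.66 to 0.87 kg), one, any of them, is an empty shell (0.16 kg). Pinch it across its 46 mm width near the top. Starts standing in one of the dock's wells, own axes along the dock's.
- module_4: One of four battery modules that look the same: dark grey upright plastic brick, 46 (own x) by 70 (own y) by 110 mm tall (own z), origin at its centre. Three are full (0.66 to 0.87 kg), one, any of them, is an empty shell (0.16 kg). Pinch it across its 46 mm width near the top. Starts standing on the bench, in front of or beside the dock, at any yaw up to 0.6 rad.
- dock: Beige charging dock, fixed, 70 (own x) by 262 (own y) by 30 mm high; origin at the centre of its underside. Three open wells in a row, centred at own y = -84, 0, +84 mm; each 54 (x) by 78 mm (y) inside, floor 10 mm above the bench, 20 mm deep. A module fully down has its axes along the dock's, its centre 65 mm above the bench and 4 mm of play each side; 14 mm gaps between neighbours.
- crate: Open cardboard scrap crate fixed to the bench, 190 mm (own x) by 240 mm (own y) by 90 mm high, walls and floor 5 mm thick; origin at the centre of its underside. A dead plug adapter (35 by 45 by 30 mm) is stuck in its corner at own -x, +y; the rest is empty.
- mug: Bystander: white mug, 76 mm across, 92 mm high, handle towards own +y; origin at the centre of its underside.
- screwdriver: Bystander: black-handled screwdriver, 190 mm long, lying along its own x; origin at its underside.
- microphone: Bystander: hand microphone, 180 mm long, 42 mm high, lying along its own x, steel head towards +x; origin under its middle.
- reel: Bystander: empty black reel, 80 mm across, 45 mm high, standing on its flat; origin at the centre of its underside.
- adapter: Bystander: black power adapter, 75 by 50 by 34 mm; origin at the centre of its underside.
There are look-alikes about, which are no part of the job. What is shaped like the module_2 but green or red is not meant.

How it is judged:
By the outcome, as a careful person would: the job done as asked, in the order asked, and still so for the second after the job is handed in, with the robot touching nothing.
It also fails if it takes over 72 s, if anything falls off the work surface, if the arm or the gripper's body presses on something with over 40 N, if the wrist force passes 120 N, or if a joint passes its speed limit or range.

## Working session

There is one attempt and no reset: what is moved stays moved. The work goes in short steps, Python scripts to look and compute and a tool call to move; the robot and the scene stay as the last step left them, time stands still between calls to the robot, and variables do not carry over. Pictures are saved under pics/ and viewed, and the job is handed in when it is done.

Besides the shell and the picture viewer there is one more tool, called in YAML: its name, and indented under it one key for each argument. servo_tool: Moves the arm, as the interface text tells. Its arguments: {"type":"object","properties":{"moves":{"type":"array","items":{"type":"array"}}},"required":["moves"]}

```bash
mkdir -p pics; ls; python3 - <<'E'
from rig import get_state,capture,tcp_to_grasp
import cv2,numpy as np
print(tcp_to_grasp,get_state())
for n in("scene","top"):
    c=capture(n);cv2.imwrite(f"pics/{n}0.png",c["frame"][:,:,::-1]);print(n,c["vertical_fov"],c["cx"],c["cy"],np.round(c["cam_to_world"],4).tolist())
    np.savez(f"{n}0.npz",**c)
E
```

```text
pics
0.0188 {'time_s': 0.0, 'q': array([ 1.08652132e+00,  4.94163362e-01,  1.34615970e+00, -1.66453836e-05,
        1.30250126e+00, -9.55287503e-02]), 'joint_vel': array([ 1.82644900e-03, -1.31099337e-03,  4.84497696e-05, -2.09721858e-03,
        3.33527498e-05,  4.02012881e-04]), 'effort': array([ 2.37261753e-03, -8.78831792e+01, -3.81852078e+01,  7.06822705e-02,
        5.34141599e-02,  1.31841938e-05]), 'eef_pos': array([0.23670413, 0.57796184, 0.17434094]), 'eef_rot': array([-3.14036507e+00, -1.01509844e-04,  2.75285075e+00]), 'contact_force': array([ 0.02908078, -1.3872557 ,  0.26645533]), 'wrist_torque': array([ 0.0101725 , -0.06217431, -0.03100978]), 'gripper_width': 0.0911674838793242}
scene 44.70047749782363 280.35596542674153 207.26794547371122 [[-0.5618, 0.5975, -0.5722, 1.3084], [0.8272, 0.4123, -0.3817, 0.513], [0.0078, -0.6878, -0.7259, 0.9656], [0.0, 0.0, 0.0, 1.0]]
top 54.3277951633585 272.6556698377292 209.8579717837475 [[0.0035, -0.9989, 0.0475, 0.545], [-1.0, -0.0037, -0.0034, 0.0382], [0.0036, -0.0475, -0.9989, 0.9676], [0.0, 0.0, 0.0, 1.0]]
```

View pics/scene0.png

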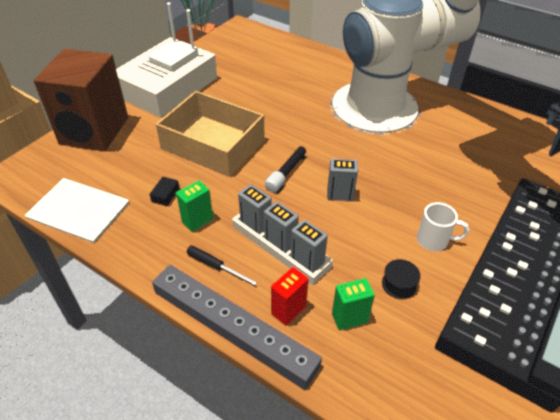

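View pics/top0.png

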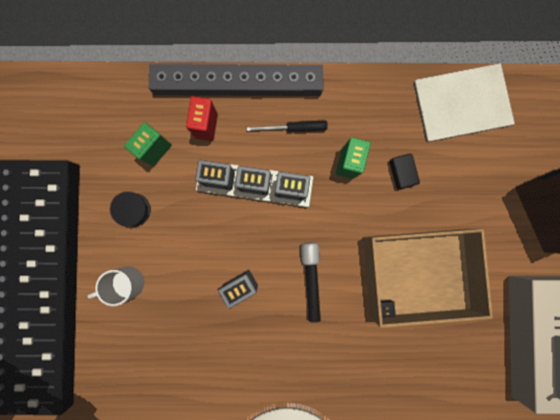

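The top view shows the dock at about (253,184), the bench module at (238,288), the crate at (432,278) with the dead adapter at its lower-left corner, and the microphone at (312,280). I'll zoom in next.

```bash
python3 - <<'E'
import cv2
f=cv2.imread("pics/top0.png")
a=cv2.resize(f[150:220,185:325],None,fx=5.6,fy=5.6,interpolation=cv2.INTER_CUBIC)
cv2.imwrite("pics/c1.png",a)
cv2.imwrite("pics/c2.png",cv2.resize(f[262:316,205:269],None,fx=10,fy=10,interpolation=cv2.INTER_CUBIC))
E
```

```text
(no output)
```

View pics/c1.png

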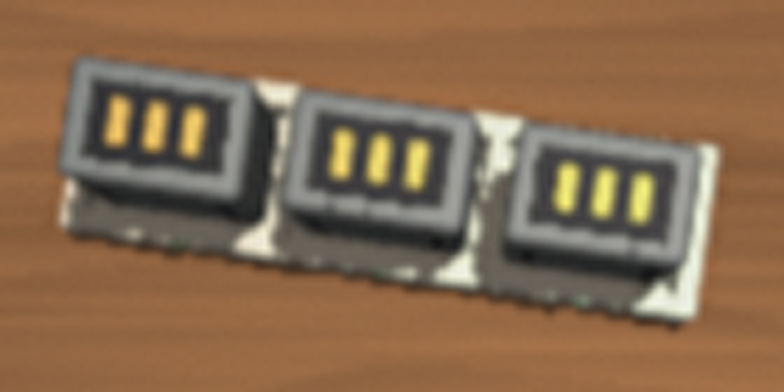

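View pics/c2.png

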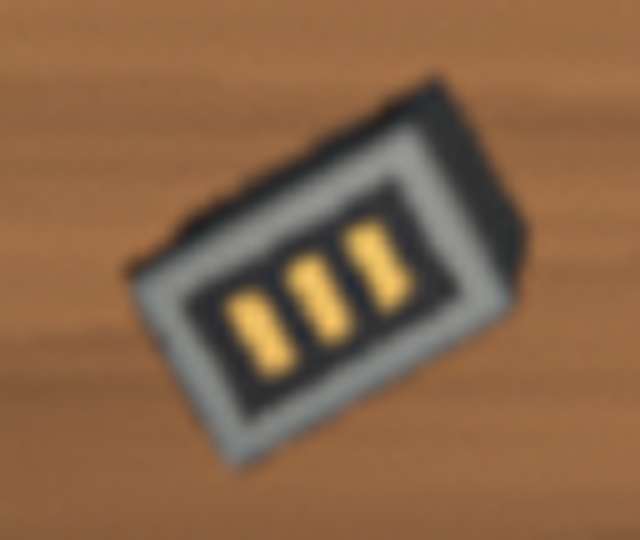

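```bash
cat > h.py <<'E'
import numpy as np
def proj(name,uv,z):
    c=np.load(name+"0.npz") if isinstance(name,str) else name
    f=210/np.tan(np.radians(float(c["vertical_fov"]))/2)
    uv=np.atleast_2d(np.array(uv,float)); T=c["cam_to_world"]
    d=np.c_[(uv[:,0]-c["cx"])/f,(uv[:,1]-c["cy"])/f,np.ones(len(uv))]@T[:3,:3].T
    o=T[:3,3]; return (o+d*((z-o[2])/d[:,2])[:,None])[:,:2]
def toworldpix(name,p):
    c=np.load(name+"0.npz") if isinstance(name,str) else name
    f=210/np.tan(np.radians(float(c["vertical_fov"]))/2);T=c["cam_to_world"]
    q=(np.atleast_2d(p)-T[:3,3])@T[:3,:3]
    return np.c_[c["cx"]+f*q[:,0]/q[:,2],c["cy"]+f*q[:,1]/q[:,2]]
E
python3 - <<'E'
import numpy as np
from h import *
def rep(n,P):
    # order TL TR BR BL in image: x long axis
    L=(P[1]-P[0]+P[2]-P[3])/2; S=(P[0]-P[3]+P[1]-P[2])/2
    print(n,P.mean(0).round(4),"long",np.linalg.norm(L).round(4),"short",np.linalg.norm(S).round(4),"ang(-L is +y)",(np.arctan2(-L[1],-L[0])-np.pi/2).round(4), "S ang",np.arctan2(S[1],S[0]).round(4))
off=lambda a,s,o:np.array(a)/s+np.array(o)-0.5+0.5/s
for n,a in dict(A=[(78,57),(256,84),(240,198),(62,170)],B=[(300,90),(475,115),(463,232),(283,205)],C=[(525,122),(698,147),(685,262),(505,238)]).items():
    rep(n,proj("top",off(a,5.6,(185,150)),.12))
rep("D",proj("top",off([(135,280),(410,125),(515,300),(235,465)],10,(205,262)),.11))
rep("crate",proj("top",[(372,237),(483,231),(491,317),(378,326)],.09))
print("mic",proj("top",[(310,245),(315,318)],.03)," dockcorners",proj("top",off([(718,146),(692,320)],5.6,(185,150)),.03))
E
```

```text
A [0.6631 0.1598] long 0.067 short 0.0428 ang(-L is +y) -0.15 S ang -0.1289
B [0.651  0.0775] long 0.0667 short 0.0436 ang(-L is +y) -0.1422 S ang -0.1179
C [ 0.6395 -0.0054] long 0.0662 short 0.0435 ang(-L is +y) -0.1346 S ang -0.1401
D [0.4172 0.1089] long 0.0663 short 0.0429 ang(-L is +y) 0.5237 S ang 0.5276
crate [ 0.4435 -0.3031] long 0.24 short 0.1858 ang(-L is +y) 0.0692 S ang 0.0658
mic [[ 0.50952586 -0.05060548]
 [ 0.34462721 -0.06180141]]  dockcorners [[ 0.66881408 -0.05719937]
 [ 0.5970884  -0.04645577]]
```

```bash
python3 - <<'E'
import cv2
f=cv2.imread("pics/scene0.png")
cv2.imwrite("pics/c3.png",cv2.resize(f[150:290,220:370],None,fx=5,fy=5,interpolation=cv2.INTER_CUBIC)[:600])
E
```

```text
(no output)
```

View pics/c3.png

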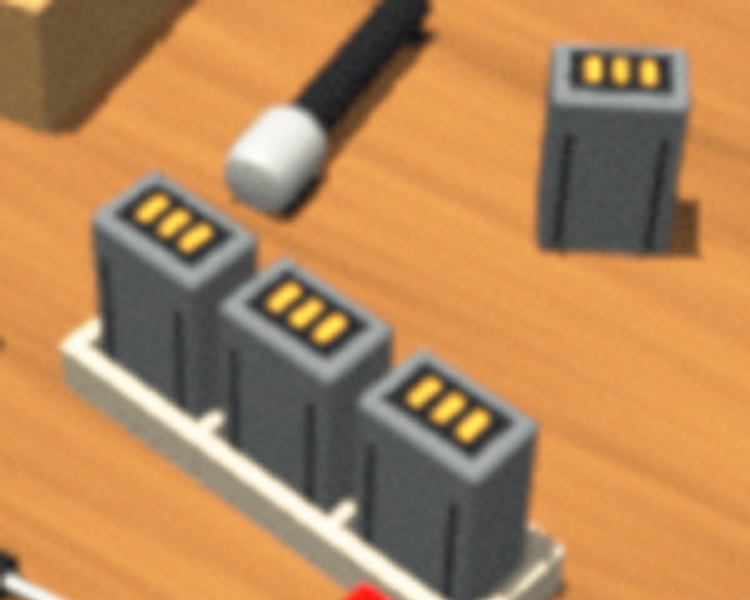

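```bash
cat >> h.py <<'E'
def plan(*wps):
    """wps: (x,y,z,yaw) world TCP; prints shift in tool units from present pose"""
    from rig import get_state
    from scipy.spatial.transform import Rotation as Ro
    s=get_state(); p=s["eef_pos"]; R=Ro.from_euler("xyz",s["eef_rot"]).as_matrix()
    print("now",p.round(4),"yaw",s["eef_rot"].round(4)[2],"roll/pitch",s["eef_rot"].round(4)[:2],"t",s["time_s"],"w",round(s["gripper_width"],4),"F",s["contact_force"].round(2),"q",s["q"].round(2))
    for w in wps:
        dy=(w[3]-s["eef_rot"][2]+np.pi)%(2*np.pi)-np.pi
        print(w,"->",(R.T@(np.array(w[:3])-p)/.06).round(3),"twist",round(-np.degrees(dy)/10,3))
E
python3 -c "
from h import *
plan((.663,.160,.19,1.429),(.663,.160,.082,1.429))"
```

```text
now [0.2367 0.5781 0.1744] yaw 2.7528 roll/pitch [-3.1406e+00 -1.0000e-04] t 0.1 w 0.0913 F [-0.24  0.42  0.16] q [ 1.09  0.49  1.35  0.    1.3  -0.1 ]
(0.663, 0.16, 0.19, 1.429) -> [-9.215 -3.755 -0.257] twist 7.585
(0.663, 0.16, 0.082, 1.429) -> [-9.215 -3.753  1.543] twist 7.585
```

servo_tool:
  moves:
    - [[-9.2,-3.75,-0.26],7.58,100]
    - [[-9.2,-3.75,-0.26],7.58,100]
    - [[-9.2,-3.75,-0.26],7.58,100]
    - [[-9.2,-3.75,-0.26],7.58,100]
    - [[-9.2,-3.75,-0.26],7.58,100]
    - [[-9.2,-3.75,-0.26],7.58,100]
    - [[-9.2,-3.75,-0.26],7.58,100]
    - [[-9.2,-3.75,-0.26],7.58,100]
    - [[-9.2,-3.75,-0.26],7.58,100]
    - [[-9.2,-3.75,-0.26],7.58,100]
    - [[-9.2,-3.75,-0.26],7.58,100]
    - [[-9.2,-3.75,-0.26],7.58,100]

```text
time_s: 1.6
eef_pos: [0.6617, 0.1613, 0.1901]
eef_rot: [-3.141, 0.0, 1.43]
contact_force: [-0.5, -0.2, -0.2]
gripper_width: 0.0914
```

servo_tool:
  moves:
    - [[0,0,0],0,100]
    - [[0,0,0],0,100]

```text
time_s: 1.85
eef_pos: [0.6619, 0.1617, 0.1907]
eef_rot: [-3.142, -0.0, 1.431]
contact_force: [-0.4, -0.2, 1.2]
gripper_width: 0.0911
```

```bash
python3 -c "
from h import *
plan((.663,.160,.19,1.429),(.663,.160,.082,1.429))
from rig import capture
import cv2
c=capture('wrist');cv2.imwrite('pics/w1.png',c['frame'][:,:,::-1])"
```

```text
now [0.6619 0.1617 0.1907] yaw 1.431 roll/pitch [-3.1416 -0.    ] t 1.85 w 0.0911 F [-0.42 -0.23  1.21] q [0.15 0.56 1.17 0.   1.41 0.29]
(0.663, 0.16, 0.19, 1.429) -> [-0.026  0.022  0.011] twist 0.011
(0.663, 0.16, 0.082, 1.429) -> [-0.026  0.022  1.811] twist 0.011
```

View pics/w1.png

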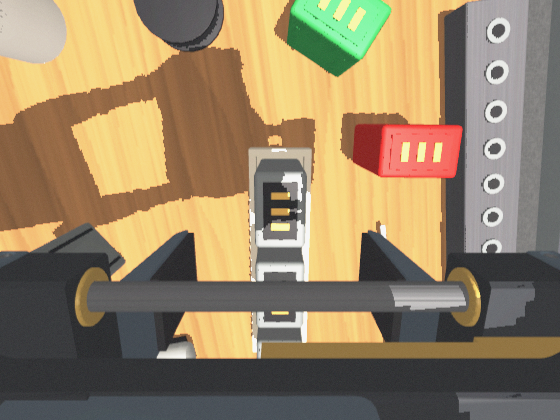

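```bash
python3 -c "
from h import *
from rig import capture
c=capture('wrist')
print(toworldpix(c,[[.663,.16,.12],[.6512,.0773,.12],[.6719,.0,0],[.6619,.1617,.19],[.6697,.2077,.03]]).round(0))
print(proj(c,[[280,211]],.12))"
```

```text
[[279. 213.]
 [279. 298.]
 [301. 302.]
 [277. 238.]
 [279. 150.]]
[[0.66432403 0.1617765 ]]
```

The wrist view agrees with the plan: module A's contacts sit at (280,211), and the prediction was (279,213). Next I descend and grip.

servo_tool:
  moves:
    - [[-0.02,0.02,0.6],0,100]
    - [[-0.02,0.02,1.2],0,100]
    - [[-0.02,0.02,1.6],0,100]
    - [[-0.02,0.02,1.8],0,100]
    - [[-0.02,0.02,1.8],0,30]
    - [[-0.02,0.02,1.8],0,30]
    - [[-0.02,0.02,1.8],0,30]
    - [[-0.02,0.02,1.8],0,30]
    - [[-0.02,0.02,1.8],0,30]
    - [[-0.02,0.02,1.8],0,30]

```text
time_s: 3.2
eef_pos: [0.6635, 0.1595, 0.0826]
eef_rot: [3.142, -0.0, 1.43]
contact_force: [-0.2, -0.4, -0.3]
gripper_width: 0.0339
```

```bash
python3 -c "
from rig import capture,get_state
import cv2
print(get_state()['gripper_width'])
for n in ('wrist','scene'):
  c=capture(n);cv2.imwrite('pics/%s2.png'%n,c['frame'][:,:,::-1])"
```

```text
0.03392975733235134
```

View pics/wrist2.png

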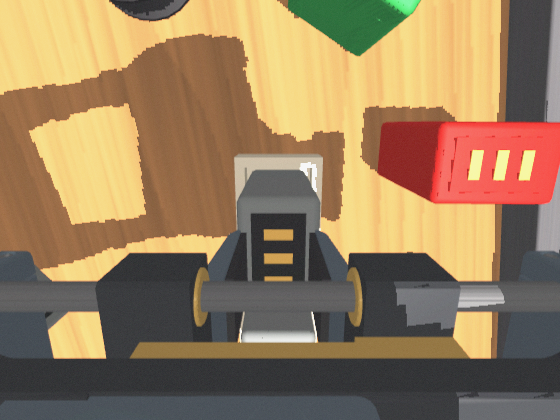

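View pics/scene2.png

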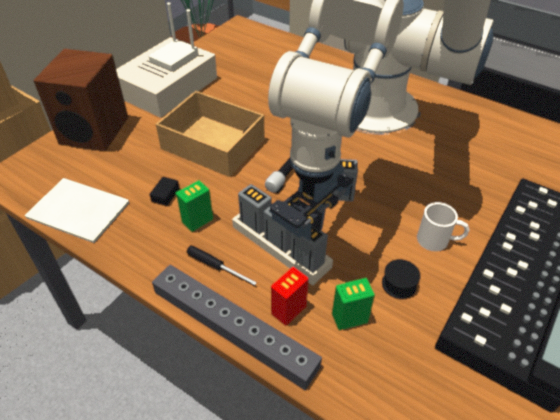

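The wrist view shows module A between the pads, with its contacts at (279,255). The width reading of 34 mm is lower than I expected for a 46 mm body, so I'll test it with a slow lift.

servo_tool:
  moves:
    - [[0,0,0],0,0]
    - [[0,0,0],0,0]

```text
time_s: 3.55
eef_pos: [0.6634, 0.1595, 0.0825]
eef_rot: [-3.142, 0.0, 1.43]
contact_force: [0.1, -0.6, 0.7]
gripper_width: 0.0103
```

servo_tool:
  moves:
    - [[0,0,-0.1],0,0]
    - [[0,0,-0.2],0,0]
    - [[0,0,-0.2],0,0]
    - [[0,0,-0.2],0,0]
    - [[0,0,-0.2],0,0]

```text
time_s: 4.18
eef_pos: [0.6633, 0.1595, 0.0943]
eef_rot: [-3.141, 0.0, 1.43]
contact_force: [0.4, 0.1, 0.7]
gripper_width: 0.0007
```

```bash
python3 -c "
from rig import capture,get_state
import cv2
print(get_state()['gripper_width'])
for n in ('wrist',):
  c=capture(n);cv2.imwrite('pics/%s3.png'%n,c['frame'][:,:,::-1])
for i in range(4):
  capture('top');print(get_state()['contact_force'])"
```

```text
0.0007031413666546535
[-0.68208766 -0.01952719  0.64966742]
[0.08891701 0.23561156 0.15407673]
[0.34265063 0.23406247 0.03396861]
[-0.73729383  0.34327725  0.31284541]
```

View pics/wrist3.png

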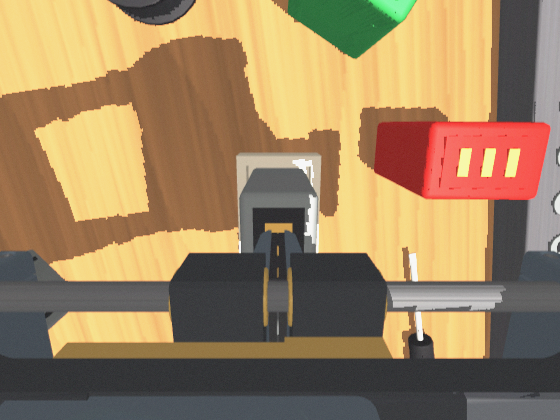

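```bash
python3 -c "
from h import *
from rig import capture,get_state
import cv2
c=capture('wrist');s=get_state()
print(c['cam_to_world'].round(3),c['vertical_fov'],s['eef_pos'],c['cx'],c['cy'])
print(toworldpix(c,[s['eef_pos']]))
ax=np.array([np.cos(-.142),np.sin(-.142)]);ay=np.array([.1415,.99])
cs=[np.array([.663,.16])+i*.023*ax+j*.035*ay for i,j in((-1,-1),(1,-1),(1,1),(-1,1))]
f=np.ascontiguousarray(c['frame'][:,:,::-1])
for z,col in((.12,(0,255,0)),(.03,(255,0,0))):
  p=toworldpix(c,[[*q,z] for q in cs]);print(z,p.round());cv2.polylines(f,[p.astype(np.int32)],True,col,1)
cv2.imwrite('pics/w4.png',cv2.resize(f[130:350,180:380],None,fx=2.7,fy=2.7))
c=capture('scene');f=np.ascontiguousarray(c['frame'][:,:,::-1])
p=toworldpix(c,[s['eef_pos']])[0];print(p)
p=toworldpix(c,[[*q,.12] for q in cs]);cv2.polylines(f,[p.astype(np.int32)],True,(0,255,0),1)
cv2.imwrite('pics/s4.png',cv2.resize(f[150:300,210:370],None,fx=4,fy=4))
"
```

```text
[[ 0.99  -0.136 -0.037  0.674]
 [-0.141 -0.956 -0.258  0.234]
 [-0.001  0.261 -0.965  0.304]
 [ 0.     0.     0.     1.   ]] 64.89071753740524 [0.66342891 0.15952862 0.09445277] 277.4241922444426 212.02257467686758
[[277.44886426 238.89163812]]
0.12 [[240. 305.]
 [313. 305.]
 [317. 195.]
 [236. 195.]]
0.03 [[251. 251.]
 [303. 251.]
 [305. 172.]
 [249. 172.]]
[308.73141071 237.86267446]
```

View pics/w4.png

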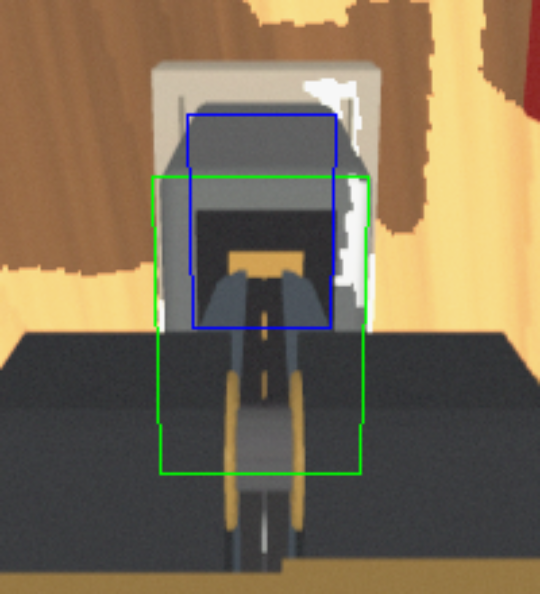

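View pics/s4.png

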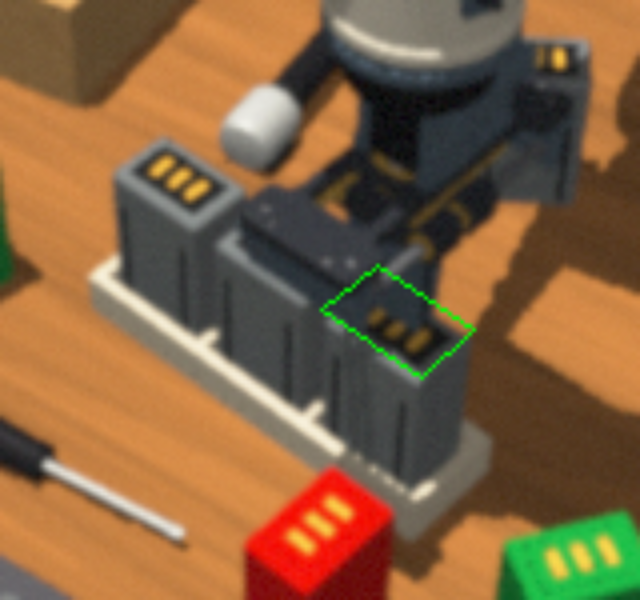

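```bash
python3 -c "
from rig import capture
import cv2
c=capture('scene');f=c['frame'][:,:,::-1]
a=cv2.resize(f[190:270,255:345],None,fx=6,fy=6,interpolation=cv2.INTER_CUBIC)
cv2.imwrite('pics/s5.png',cv2.convertScaleAbs(a,alpha=2))
f=capture('top')['frame'][:,:,::-1]
a=cv2.resize(f[130:230,170:330],None,fx=5,fy=5,interpolation=cv2.INTER_CUBIC)
cv2.imwrite('pics/t5.png',cv2.convertScaleAbs(a,alpha=1.8))
"
```

```text
(no output)
```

View pics/s5.png

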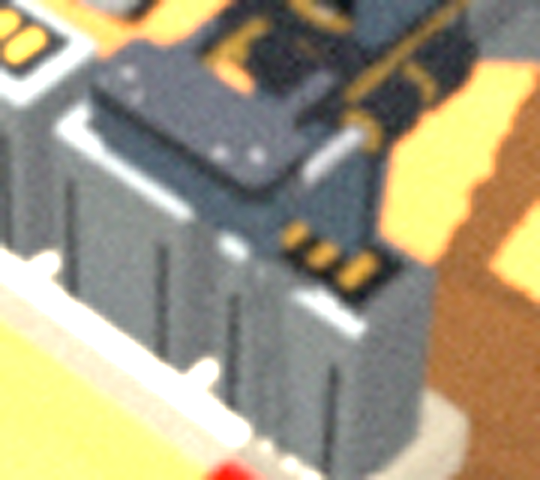

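View pics/t5.png

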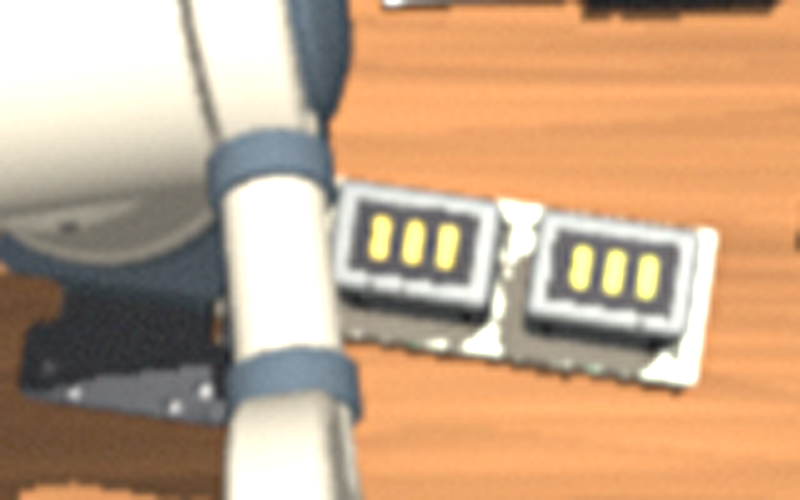

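```bash
python3 -c "
from h import *
from rig import capture,get_state
import cv2
c=capture('scene');s=get_state();p=s['eef_pos']
for dz in(0,.01,.019,.026,.04,.06,.079): print(dz,((toworldpix(c,[p+[0,0,dz]])[0]-[255,190])*6).round())
yw=s['eef_rot'][2];ty=np.array([np.sin(yw),-np.cos(yw),0]);tx=np.array([np.cos(yw),np.sin(yw),0])
for i in(-1,1):
  for j in (-1,1): print('body corner',i,j,((toworldpix(c,[p+[0,0,.079]+i*.038*tx+j*.089*ty])[0]-[255,190])*6).round())
print(s['contact_force'],s['gripper_width'],s['wrist_torque'])
"
```

```text
0 [322. 287.]
0.01 [324. 270.]
0.019 [325. 254.]
0.026 [326. 241.]
0.04 [328. 216.]
0.06 [331. 179.]
0.079 [333. 143.]
body corner -1 -1 [408. -37.]
body corner -1 1 [ 82. 228.]
body corner 1 -1 [572.  62.]
body corner 1 1 [249. 345.]
[-0.04910912 -0.08090109 -0.3062501 ] 0.00044945802551173174 [-0.16475194  0.05639979 -0.04663924]
```

```bash
python3 -c "
import cv2
f=cv2.imread('pics/wrist2.png')
cv2.imwrite('pics/z6.png',cv2.convertScaleAbs(cv2.resize(f[150:350,180:380],None,fx=3,fy=3,interpolation=cv2.INTER_CUBIC),alpha=1.8))
f=cv2.imread('pics/scene2.png')
cv2.imwrite('pics/z7.png',cv2.convertScaleAbs(cv2.resize(f[180:270,250:350],None,fx=6,fy=6,interpolation=cv2.INTER_CUBIC),alpha=2))
"
```

```text
(no output)
```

View pics/z6.png

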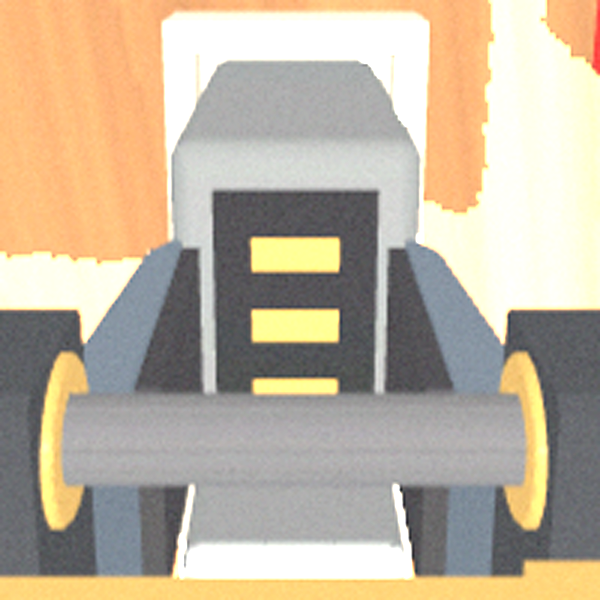

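View pics/z7.png

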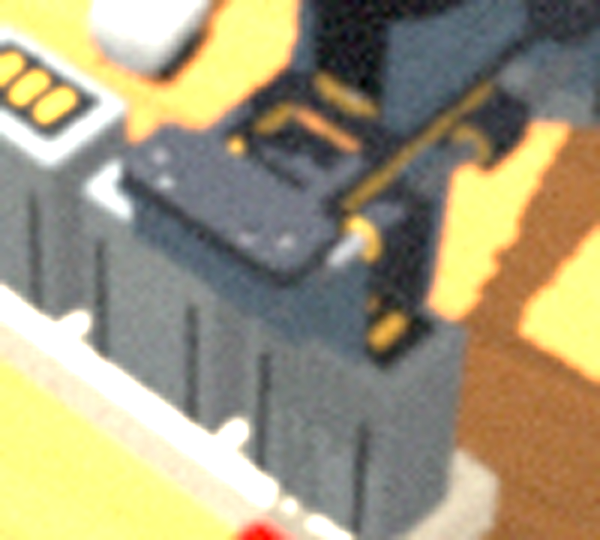

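```bash
python3 -c "
import cv2
f=cv2.imread('pics/w1.png')
cv2.imwrite('pics/z8.png',cv2.convertScaleAbs(cv2.resize(f[210:350,90:290],None,fx=4,fy=4,interpolation=cv2.INTER_CUBIC),alpha=1.8))
"; python3 - <<'E'
from h import *
# tool-frame: camera pose relative to TCP from the last printed values
C=np.array([[.99,-.136,-.037,.674],[-.141,-.956,-.258,.234],[-.001,.261,-.965,.304],[0,0,0,1]])
c=dict(vertical_fov=64.8907,cx=277.42,cy=212.02,cam_to_world=C)
p=np.array([.6634,.1595,.0945]);y=1.430
tx=np.array([np.cos(y),np.sin(y),0]);ty=np.array([np.sin(y),-np.cos(y),0])
for h in(0,.01,.02,.03,.04,.05,.06):
  print(h,[toworldpix(c,[p+[0,0,h]+a*tx+b*ty])[0].round().tolist() for a in(.016,-.016) for b in(-.059,-.0455,0)])
E
```

```text
0 [[188.0, 216.0], [209.0, 216.0], [278.0, 216.0], [192.0, 261.0], [211.0, 261.0], [278.0, 261.0]]
0.01 [[184.0, 220.0], [205.0, 220.0], [278.0, 220.0], [188.0, 267.0], [208.0, 267.0], [278.0, 267.0]]
0.02 [[179.0, 225.0], [202.0, 225.0], [278.0, 225.0], [183.0, 274.0], [205.0, 274.0], [278.0, 274.0]]
0.03 [[174.0, 230.0], [198.0, 230.0], [278.0, 230.0], [179.0, 281.0], [201.0, 281.0], [278.0, 281.0]]
0.04 [[169.0, 236.0], [194.0, 236.0], [278.0, 236.0], [174.0, 289.0], [198.0, 289.0], [278.0, 289.0]]
0.05 [[163.0, 242.0], [189.0, 242.0], [278.0, 242.0], [168.0, 298.0], [193.0, 298.0], [278.0, 298.0]]
0.06 [[156.0, 250.0], [184.0, 250.0], [278.0, 250.0], [162.0, 309.0], [188.0, 309.0], [278.0, 309.0]]
```

View pics/z8.png

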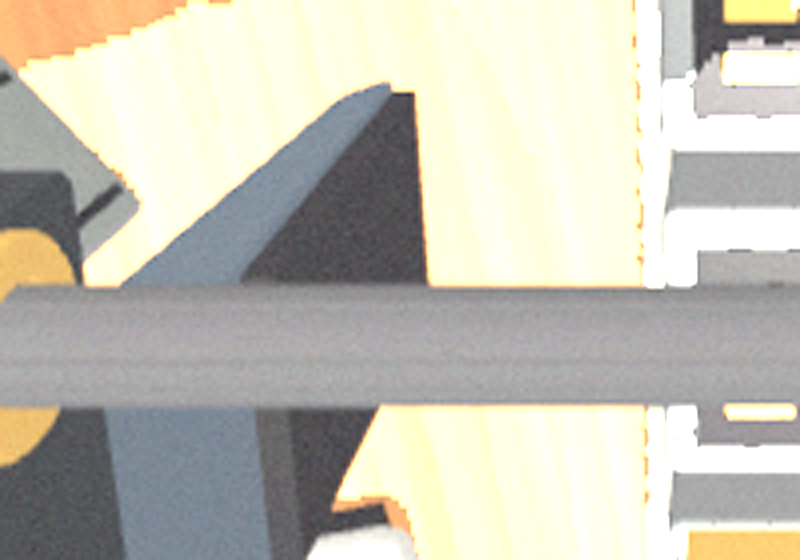

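The wrist picture settles it. The fingertips sit about 37 mm higher than the reported TCP: the open tip corner is at (193,233), which fits TCP+37 mm. The fingers therefore shut just above module A and touched nothing. I'll correct for that by opening, going 47 mm lower and gripping again.

servo_tool:
  moves:
    - [[0,0,0],0,100]
    - [[0,0,0],0,100]
    - [[0,0,0],0,100]
    - [[0,0,0],0,100]
    - [[0,0,0],0,100]
    - [[0,0,0],0,100]
    - [[0,0,0],0,100]
    - [[0,0,0],0,100]
    - [[0,0,0],0,100]

```text
time_s: 5.8
eef_pos: [0.6634, 0.1595, 0.0945]
eef_rot: [-3.142, 0.0, 1.43]
contact_force: [1.0, -0.0, -0.0]
gripper_width: 0.0875
```

servo_tool:
  moves:
    - [[0,0,0.2],0,100]
    - [[0,0,0.4],0,100]
    - [[0,0,0.4],0,100]

```text
time_s: 6.18
eef_pos: [0.6624, 0.1594, 0.0688]
eef_rot: [-3.139, 0.001, 1.43]
contact_force: [0.3, 0.8, -0.8]
gripper_width: 0.0909
```

servo_tool:
  moves:
    - [[0,0,0.2],0,100]
    - [[0,0,0.4],0,100]
    - [[0,0,0.4],0,40]
    - [[0,0,0.4],0,40]
    - [[0,0,0.4],0,40]
    - [[0,0,0.4],0,40]
    - [[0,0,0.4],0,40]
    - [[0,0,0.4],0,40]
    - [[0,0,0.4],0,40]

```text
time_s: 7.3
eef_pos: [0.6636, 0.1596, 0.0467]
eef_rot: [3.141, -0.0, 1.43]
contact_force: [0.6, -1.2, 3.3]
gripper_width: 0.0459
```

```bash
python3 -c "
from rig import capture,get_state
import cv2
s=get_state();print(s['gripper_width'],s['contact_force'])
c=capture('wrist');cv2.imwrite('pics/wrist9.png',c['frame'][:,:,::-1])"
```

```text
0.045902548583408094 [ 0.63021535 -1.1565038   3.28659085]
```

View pics/wrist9.png

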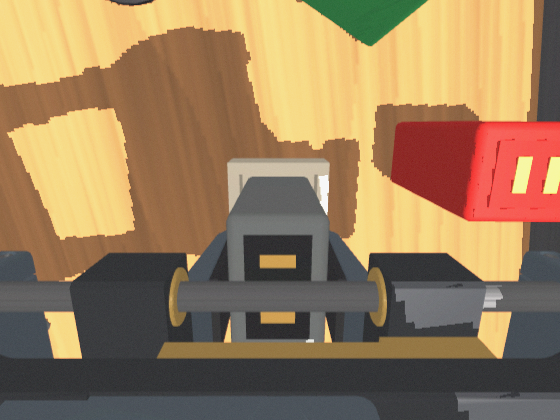

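The width is now 45.9 mm and the pads are on the module's flanks at (215,270) and (340,270), so it is gripped. I'll lift 12 mm to weigh it.

servo_tool:
  moves:
    - [[0,0,-0.1],0,20]
    - [[0,0,-0.2],0,20]
    - [[0,0,-0.2],0,20]
    - [[0,0,-0.2],0,20]
    - [[0,0,-0.2],0,20]

```text
time_s: 7.98
eef_pos: [0.6632, 0.1595, 0.0583]
eef_rot: [-3.141, 0.0, 1.43]
contact_force: [-0.1, 0.5, -8.6]
gripper_width: 0.0455
```

```bash
python3 -c "
from rig import capture,get_state
print(get_state()['contact_force'])
for i in range(4):
  c=capture('wrist');s=get_state();print(s['contact_force'].round(2),s['effort'].round(2),s['eef_pos'].round(4),s['gripper_width'])
import cv2
cv2.imwrite('pics/wrist10.png',c['frame'][:,:,::-1])"
```

```text
[-0.07508466  0.45977026 -8.60505794]
[-0.52 -0.78 -8.13] [ 1.0000e-02 -1.0633e+02 -3.6410e+01  8.0000e-02  2.0000e-02 -0.0000e+00] [0.6633 0.1595 0.0583] 0.045837784632546494
[ 0.04  0.46 -9.05] [ 0.0000e+00 -1.0627e+02 -3.6390e+01  8.0000e-02  2.0000e-02 -0.0000e+00] [0.6633 0.1595 0.0583] 0.04589032343328323
[ 0.22 -0.27 -8.51] [ 0.0000e+00 -1.0624e+02 -3.6390e+01  8.0000e-02  2.0000e-02 -0.0000e+00] [0.6633 0.1595 0.0584] 0.045819723510580064
[-0.29 -0.8  -9.08] [ 0.0000e+00 -1.0622e+02 -3.6390e+01  8.0000e-02  2.0000e-02  0.0000e+00] [0.6634 0.1595 0.0584] 0.045831982288030766
```

View pics/wrist10.png

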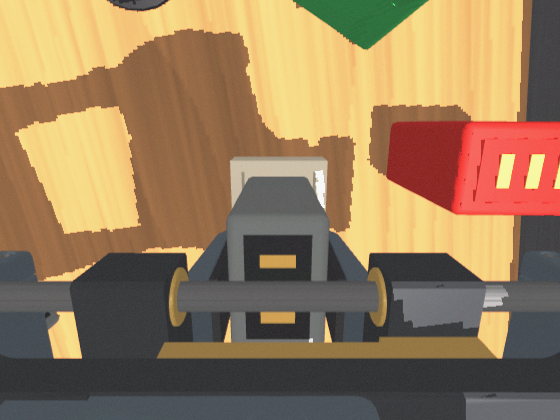

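The pull is 8.7 N, so A is full. I'll lower it, release, and shift one pitch (84 mm, x −1.4) to B.

servo_tool:
  moves:
    - [[0,0,0.1],0,20]
    - [[0,0,0.2],0,20]
    - [[0,0,0.2],0,20]
    - [[0,0,0.2],0,95]
    - [[0,0,0.2],0,95]
    - [[0,0,0.2],0,95]
    - [[0,0,0.2],0,95]
    - [[0,0,-0.3],0,95]
    - [[0,0,-0.8],0,95]
    - [[-0.7,0,-0.8],0,95]
    - [[-1.4,0,-0.8],0,95]
    - [[-1.4,0,-0.8],0,95]

```text
time_s: 9.68
eef_pos: [0.6514, 0.0738, 0.1067]
eef_rot: [-3.142, 0.001, 1.427]
contact_force: [0.1, -0.1, 0.2]
gripper_width: 0.0866
```

```bash
python3 -c "
from h import *
plan((.6514,.0768,.105,1.429),(.6514,.0768,.047,1.429))"
```

```text
now [0.6514 0.0738 0.1067] yaw 1.4272 roll/pitch [-3.1415e+00  5.0000e-04] t 9.675 w 0.0866 F [ 0.08 -0.12  0.23] q [ 0.02  0.6   1.34 -0.    1.2   0.17]
(0.6514, 0.0768, 0.105, 1.429) -> [ 0.05  -0.007  0.029] twist -0.01
(0.6514, 0.0768, 0.047, 1.429) -> [ 0.051 -0.006  0.995] twist -0.01
```

servo_tool:
  moves:
    - [[0,0,0.5],0,95]
    - [[0,0,0.99],0,95]
    - [[0,0,0.99],0,40]
    - [[0,0,0.99],0,40]
    - [[0,0,0.99],0,40]
    - [[0,0,0.99],0,40]
    - [[0,0,0.99],0,40]
    - [[0,0,0.99],0,40]
    - [[0,0,0.9],0,20]
    - [[0,0,0.79],0,20]
    - [[0,0,0.79],0,20]
    - [[0,0,0.79],0,20]

```text
time_s: 11.18
eef_pos: [0.6516, 0.0764, 0.0591]
eef_rot: [-3.141, 0.0, 1.43]
contact_force: [0.3, -0.8, -1.3]
gripper_width: 0.0458
```

servo_tool:
  moves:
    - [[0,0,0],0,20]
    - [[0,0,0],0,20]

```text
time_s: 11.42
eef_pos: [0.6515, 0.0764, 0.0589]
eef_rot: [-3.141, 0.0, 1.43]
contact_force: [-0.0, 0.7, -1.5]
gripper_width: 0.0458
```

```bash
python3 -c "
from rig import capture,get_state
for i in range(4):
  c=capture('wrist');s=get_state();print(s['contact_force'].round(2),s['eef_pos'].round(4),s['gripper_width'])
import cv2
cv2.imwrite('pics/wrist11.png',c['frame'][:,:,::-1])"
```

```text
[-0.01  0.17 -1.84] [0.6516 0.0764 0.059 ] 0.04550480686374578
[ 0.01  0.66 -1.95] [0.6516 0.0764 0.059 ] 0.045930234453665786
[ 0.37  0.35 -1.95] [0.6516 0.0764 0.0591] 0.04597713658282937
[-0.3   1.14 -1.69] [0.6516 0.0764 0.0591] 0.04606380160582989
```

View pics/wrist11.png

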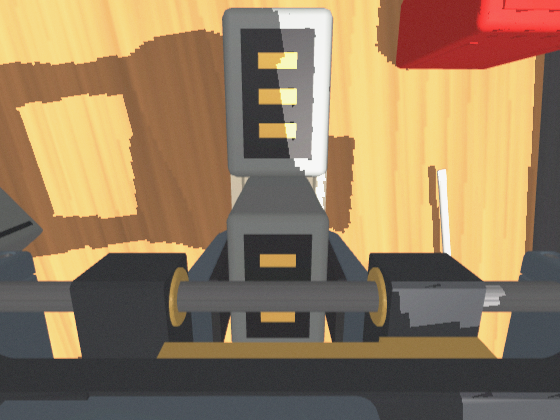

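B pulls only 1.85 N at the same 12 mm lift, and the wrist view shows it raised and held, so B is the empty shell. Next I lift it high and carry it to the crate.

```bash
python3 -c "
from h import *
plan((.455,-.33,.20,1.638),(.455,-.33,.044,1.638))"
```

```text
now [0.6516 0.0764 0.0591] yaw 1.4299 roll/pitch [-3.1415  0.    ] t 11.625 w 0.0461 F [-0.3   1.14 -1.69] q [ 0.03  0.66  1.38 -0.    1.1   0.17]
(0.455, -0.33, 0.2, 1.638) -> [-7.166 -2.293 -2.349] twist -1.193
(0.455, -0.33, 0.044, 1.638) -> [-7.166 -2.293  0.251] twist -1.193
```

servo_tool:
  moves:
    - [[0,0,-0.8],0,20]
    - [[0,0,-1.6],0,20]
    - [[0,0,-2.35],0,20]
    - [[-0.8,-0.25,-2.35],-0.2,20]
    - [[-1.7,-0.54,-2.35],-0.4,20]
    - [[-2.6,-0.83,-2.35],-0.6,20]
    - [[-3.5,-1.12,-2.35],-0.8,20]
    - [[-4.4,-1.41,-2.35],-1.0,20]
    - [[-5.3,-1.7,-2.35],-1.2,20]
    - [[-6.2,-1.98,-2.35],-1.2,20]
    - [[-7.17,-2.29,-2.35],-1.2,20]
    - [[-7.17,-2.29,-2.35],-1.2,20]

```text
time_s: 13.12
eef_pos: [0.4534, -0.3338, 0.2001]
eef_rot: [-3.141, 0.001, 1.635]
contact_force: [0.2, 0.4, -1.8]
gripper_width: 0.0458
```

servo_tool:
  moves:
    - [[0,0,0],0,20]
    - [[0,0,0],0,20]

```text
time_s: 13.38
eef_pos: [0.4556, -0.3292, 0.2001]
eef_rot: [3.142, -0.0, 1.641]
contact_force: [0.3, 0.1, -0.4]
gripper_width: 0.0458
```

```bash
python3 -c "
from h import *
plan((.455,-.33,.2,1.638),(.455,-.33,.044,1.638))
from rig import capture
import cv2
c=capture('wrist');cv2.imwrite('pics/wrist12.png',c['frame'][:,:,::-1])
c=capture('scene');cv2.imwrite('pics/scene12.png',c['frame'][:,:,::-1])
"
```

```text
now [ 0.4556 -0.3292  0.2001] yaw 1.6406 roll/pitch [ 3.1416e+00 -2.0000e-04] t 13.375 w 0.0458 F [ 0.34  0.14 -0.39] q [-0.73  0.38  1.47  0.    1.29 -0.8 ]
(0.455, -0.33, 0.2, 1.638) -> [-0.012 -0.012  0.002] twist 0.015
(0.455, -0.33, 0.044, 1.638) -> [-0.012 -0.012  2.602] twist 0.015
```

View pics/wrist12.png

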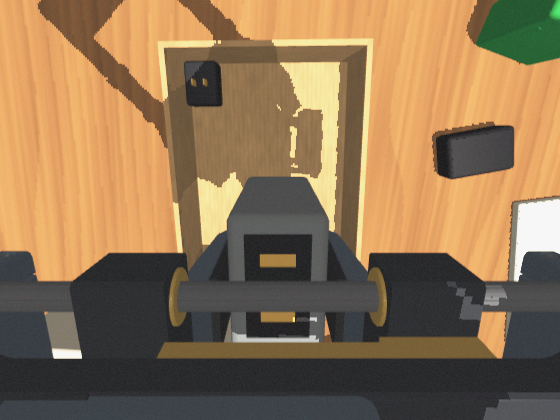

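View pics/scene12.png

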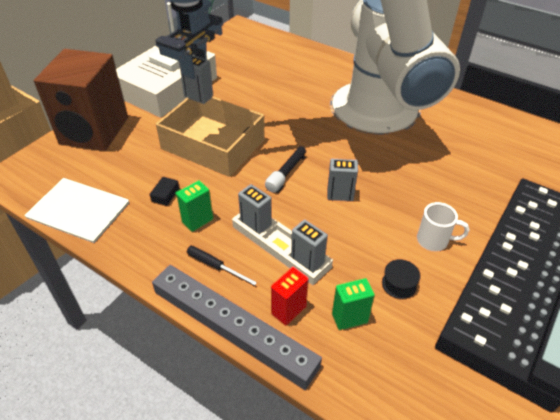

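Scene view: the shell hangs over the crate at (197,85), clear of the dead adapter, which is at (203,83) in the wrist view. The middle well is empty at (281,243). I'll lower and release.

servo_tool:
  moves:
    - [[0,0,0.8],0,20]
    - [[0,0,1.6],0,20]
    - [[0,0,2.2],0,20]
    - [[0,0,2.45],0,20]
    - [[0,0,2.6],0,20]
    - [[0,0,2.6],0,20]
    - [[0,0,2.6],0,85]
    - [[0,0,2.6],0,85]
    - [[0,0,2.6],0,85]
    - [[0,0,2.6],0,85]
    - [[0,0,2.0],0,85]
    - [[0,0,1.2],0,85]

```text
time_s: 14.98
eef_pos: [0.4545, -0.3297, 0.1283]
eef_rot: [-3.14, -0.002, 1.639]
contact_force: [0.2, -0.6, -0.1]
gripper_width: 0.0776
```

servo_tool:
  moves:
    - [[0,0,-0.8],0,95]
    - [[0,0,-1.2],0,95]
    - [[0,0,-1.2],0,95]

```text
time_s: 15.35
eef_pos: [0.4559, -0.3309, 0.2019]
eef_rot: [3.139, 0.002, 1.639]
contact_force: [0.5, -0.1, 0.0]
gripper_width: 0.0868
```

```bash
python3 -c "
from h import *
plan((.4172,.1089,.18,1.571+.525),(.4172,.1089,.037,1.571+.525))
from rig import capture
import cv2
c=capture('wrist');cv2.imwrite('pics/wrist13.png',c['frame'][:,:,::-1])
"
```

```text
now [ 0.4559 -0.3309  0.2019] yaw 1.6393 roll/pitch [3.1391e+00 2.5000e-03] t 15.35 w 0.0868 F [ 0.52 -0.13  0.05] q [-0.73  0.38  1.47  0.    1.29 -0.8 ]
(0.4172, 0.1089, 0.18, 2.096) -> [ 7.358 -0.143  0.346] twist -2.617
(0.4172, 0.1089, 0.037, 2.096) -> [ 7.364 -0.149  2.729] twist -2.617
```

View pics/wrist13.png

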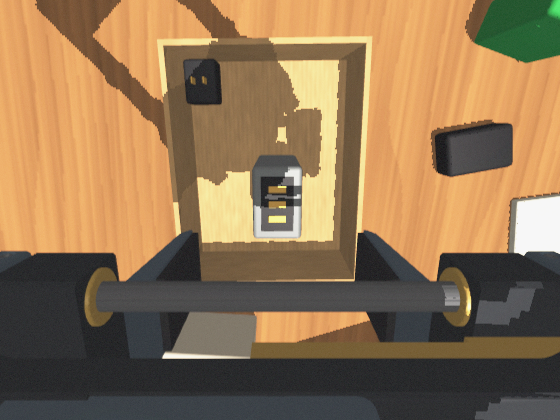

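The shell stands in the crate at (277,197). Next is the bench module.

servo_tool:
  moves:
    - [[7.37,-0.15,0.35],-2.62,100]
    - [[7.37,-0.15,0.35],-2.62,100]
    - [[7.37,-0.15,0.35],-2.62,100]
    - [[7.37,-0.15,0.35],-2.62,100]
    - [[7.37,-0.15,0.35],-2.62,100]
    - [[7.37,-0.15,0.35],-2.62,100]
    - [[7.37,-0.15,0.35],-2.62,100]
    - [[7.37,-0.15,0.35],-2.62,100]
    - [[7.37,-0.15,0.35],-2.62,100]
    - [[7.37,-0.15,0.35],-2.62,100]
    - [[7.37,-0.15,0.35],-2.62,100]
    - [[7.37,-0.15,0.35],-2.62,100]

```text
time_s: 16.9
eef_pos: [0.4161, 0.1096, 0.1791]
eef_rot: [3.142, 0.0, 2.095]
contact_force: [0.3, 0.7, 0.8]
gripper_width: 0.0913
```

```bash
python3 -c "
from h import *
plan((.4172,.1089,.18,1.571+.525),(.4172,.1089,.037,1.571+.525))
from rig import capture
import cv2
c=capture('wrist');cv2.imwrite('pics/wrist14.png',c['frame'][:,:,::-1])
np.savez('wrist0.npz',**c)
f=np.ascontiguousarray(c['frame'][:,:,::-1])
ax=np.array([np.cos(.525),np.sin(.525)]);ay=np.array([-ax[1],ax[0]])
p=toworldpix(c,[[*(np.array([.4172,.1089])+i*.023*ax+j*.035*ay),.11] for i,j in((-1,-1),(1,-1),(1,1),(-1,1))])
cv2.polylines(f,[p.astype(np.int32)],True,(0,255,0),1)
cv2.imwrite('pics/wrist14b.png',cv2.resize(f[130:330,150:400],None,fx=3,fy=3))
"
```

```text
now [0.4161 0.1096 0.1791] yaw 2.0952 roll/pitch [3.1416e+00 1.0000e-04] t 16.9 w 0.0913 F [0.29 0.73 0.81] q [ 0.12  0.21  1.79 -0.    1.14 -0.41]
(0.4172, 0.1089, 0.18, 2.096) -> [-0.019  0.011 -0.015] twist -0.005
(0.4172, 0.1089, 0.037, 2.096) -> [-0.019  0.01   2.369] twist -0.005
```

View pics/wrist14b.png

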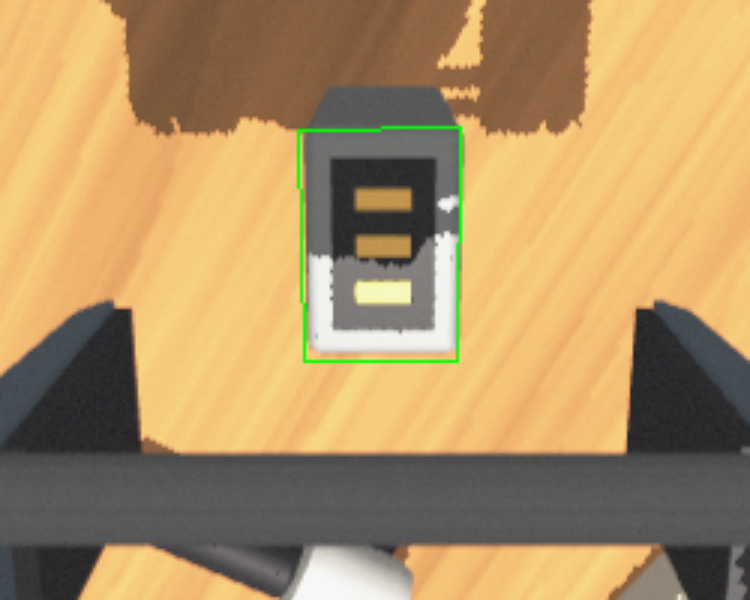

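The plan outline matches module 4 in the wrist view to about 1 mm. I'll grip and lift it.

servo_tool:
  moves:
    - [[0,0.01,0.8],0,100]
    - [[0,0.01,1.6],0,100]
    - [[0,0.01,2.2],0,100]
    - [[0,0.01,2.37],0,100]
    - [[0,0.01,2.37],0,40]
    - [[0,0.01,2.37],0,40]
    - [[0,0.01,2.37],0,40]
    - [[0,0.01,2.37],0,40]
    - [[0,0.01,2.37],0,40]
    - [[0,0.01,2.37],0,40]
    - [[0,0.01,2.37],0,20]
    - [[0,0.01,2.37],0,20]

```text
time_s: 18.45
eef_pos: [0.4164, 0.1105, 0.0372]
eef_rot: [3.142, 0.0, 2.097]
contact_force: [-3.4, -1.3, 8.8]
gripper_width: 0.0461
```

servo_tool:
  moves:
    - [[0,0,-0.1],0,20]
    - [[0,0,-0.3],0,20]
    - [[0,0,-1.0],0,20]
    - [[0,0,-1.8],0,20]
    - [[0,0,-2.5],0,20]
    - [[0,0,-2.5],0,20]
    - [[0,0,-2.5],0,20]

```text
time_s: 19.32
eef_pos: [0.4156, 0.1105, 0.1864]
eef_rot: [-3.141, -0.0, 2.097]
contact_force: [0.4, 0.0, -9.8]
gripper_width: 0.0458
```

```bash
python3 -c "
from h import *
plan((.6514,.0768,.187,1.429))
from rig import capture
import cv2
c=capture('wrist');cv2.imwrite('pics/wrist15.png',c['frame'][:,:,::-1])
c=capture('scene');cv2.imwrite('pics/scene15.png',c['frame'][:,:,::-1])
c=capture('top');cv2.imwrite('pics/top15.png',cv2.resize(c['frame'][140:230,180:330,::-1],None,fx=5,fy=5,interpolation=cv2.INTER_CUBIC))
"
```

```text
now [0.4156 0.1105 0.1864] yaw 2.0966 roll/pitch [-3.1406e+00 -4.0000e-04] t 19.325 w 0.0458 F [ 0.38  0.03 -9.82] q [ 0.12  0.21  1.78  0.    1.16 -0.4 ]
(0.6514, 0.0768, 0.187, 1.429) -> [-2.459  3.117 -0.014] twist 3.825
```

View pics/top15.png

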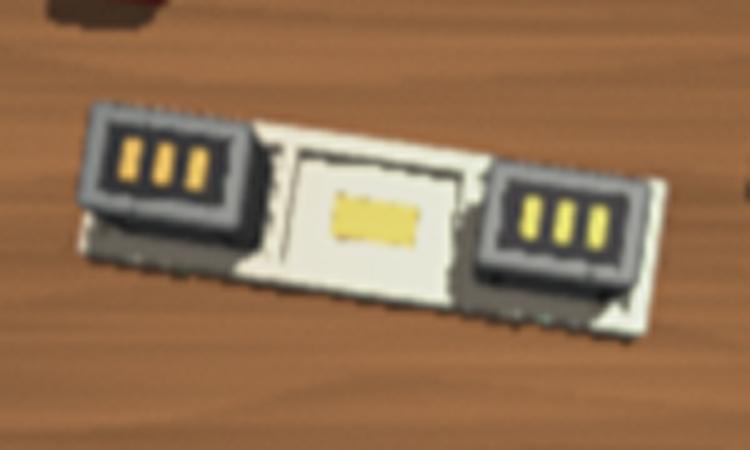

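View pics/scene15.png

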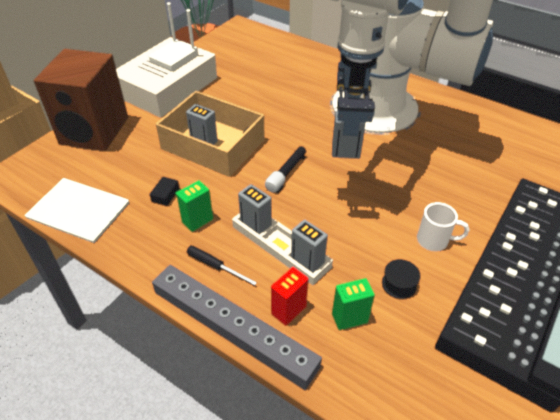

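```bash
python3 -c "
from h import *
print(proj('top',[[255.0-.1,183.8-.4]],.01), proj('top',(np.array([(334,193),(419,206),(415,246),(332,233)])/5+[180-.4,140-.4]),.01).mean(0))
import cv2
f=cv2.imread('pics/wrist15.png');cv2.imwrite('pics/z15.png',cv2.resize(f[150:350,180:380],None,fx=3,fy=3,interpolation=cv2.INTER_CUBIC))
"
```

```text
[[0.6526382  0.07687902]] [0.65240417 0.07758367]
```

View pics/z15.png

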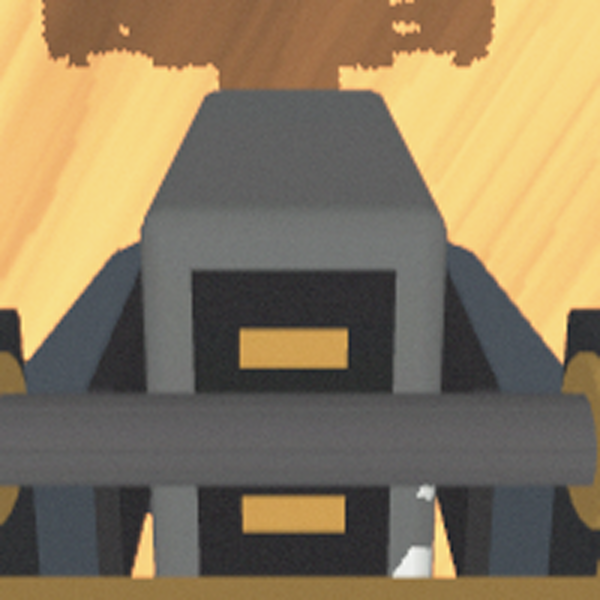

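```bash
python3 -c "
from h import *
from rig import capture,get_state
c=capture('wrist');s=get_state();p=s['eef_pos'];y=s['eef_rot'][2]
tx=np.array([np.cos(y),np.sin(y)]);ty=np.array([np.sin(y),-np.cos(y)])
print(p,y,s['contact_force'])
for n,(a,b) in dict(D=((277.8,266),(278,321.3)),B=((277.5,260.5),(277.5,317))).items():
  q=proj(c,[a,b],p[2]+.073);print(n,'offset of module centre from TCP (tool x,y):',(q.mean(0)-p[:2])@tx,(q.mean(0)-p[:2])@ty,'span',np.linalg.norm(q[0]-q[1]))
"
```

```text
[0.4156542  0.11046209 0.1858705 ] 2.096510510599244 [-0.40667281  0.10778237 -8.92747265]
D offset of module centre from TCP (tool x,y): -0.0010799653706772612 0.001350841477689941 span 0.02816179566731415
B offset of module centre from TCP (tool x,y): 0.001392747750206628 0.0011669772939159617 span 0.02852920766421004
```

```bash
python3 -c "
from h import *
plan((.6518,.0786,.186,1.429))"
```

```text
now [0.4157 0.1105 0.1859] yaw 2.0965 roll/pitch [-3.1394e+00 -9.0000e-04] t 19.525 w 0.0456 F [-0.41  0.11 -8.93] q [ 0.12  0.21  1.78 -0.    1.16 -0.4 ]
(0.6518, 0.0786, 0.186, 1.429) -> [-2.434  3.138 -0.011] twist 3.825
```

servo_tool:
  moves:
    - [[-0.4,0.52,0],0.64,20]
    - [[-0.8,1.04,0],1.28,20]
    - [[-1.2,1.57,0],1.91,20]
    - [[-1.6,2.09,0],2.55,20]
    - [[-2.0,2.61,0],3.19,20]
    - [[-2.43,3.14,0],3.83,20]
    - [[-2.43,3.14,0],3.83,20]
    - [[-2.43,3.14,0],3.83,20]
    - [[-2.43,3.14,0],3.83,20]

```text
time_s: 20.65
eef_pos: [0.6517, 0.0792, 0.1865]
eef_rot: [-3.14, 0.0, 1.429]
contact_force: [0.3, 0.2, -7.7]
gripper_width: 0.046
```

```bash
python3 -c "
from h import *
plan((.6518,.0786,.07,1.429),(.6518,.0786,.0472,1.429))
from rig import capture
import cv2
c=capture('wrist');cv2.imwrite('pics/wrist16.png',c['frame'][:,:,::-1])
"
```

```text
now [0.6517 0.0792 0.1865] yaw 1.4288 roll/pitch [-3.1403e+00  2.0000e-04] t 20.65 w 0.046 F [ 0.32  0.24 -7.68] q [0.03 0.53 1.24 0.   1.37 0.17]
(0.6518, 0.0786, 0.07, 1.429) -> [-0.009  0.006  1.942] twist -0.001
(0.6518, 0.0786, 0.0472, 1.429) -> [-0.009  0.006  2.322] twist -0.001
```

View pics/wrist16.png

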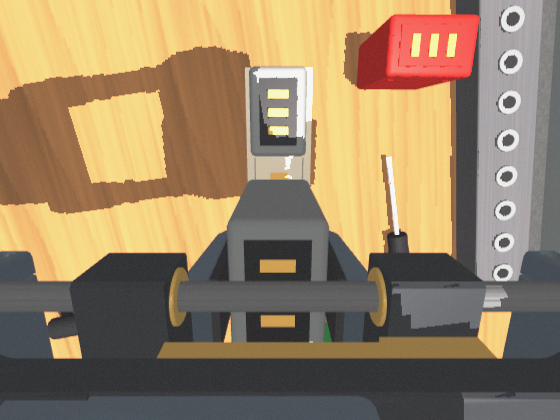

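The module is over the middle well and aligned with the row. I'll go down to just above the rim, then in slowly.

servo_tool:
  moves:
    - [[-0.01,0,0.6],0,20]
    - [[-0.01,0,1.2],0,20]
    - [[-0.01,0,1.7],0,20]
    - [[-0.01,0,1.83],0,20]
    - [[-0.01,0,1.83],0,20]
    - [[-0.01,0,1.83],0,20]

```text
time_s: 21.45
eef_pos: [0.6534, 0.0785, 0.0787]
eef_rot: [3.139, -0.0, 1.428]
contact_force: [0.0, 0.7, -7.4]
gripper_width: 0.0457
```

servo_tool:
  moves:
    - [[0,0,0.08],0,20]
    - [[0,0,0.16],0,20]
    - [[0,0,0.24],0,20]
    - [[0,0,0.24],0,20]

```text
time_s: 21.95
eef_pos: [0.6521, 0.0784, 0.0622]
eef_rot: [-3.141, 0.0, 1.428]
contact_force: [0.1, -1.0, -7.7]
gripper_width: 0.0459
```

It entered the well with no contact force. Now the rest of the way down.

servo_tool:
  moves:
    - [[0,0,0.08],0,20]
    - [[0,0,0.16],0,20]
    - [[0,0,0.22],0,20]
    - [[0,0,0.25],0,20]
    - [[0,0,0.25],0,20]

```text
time_s: 22.58
eef_pos: [0.6525, 0.0785, 0.0478]
eef_rot: [3.141, 0.0, 1.428]
contact_force: [-0.1, -0.6, -7.9]
gripper_width: 0.0458
```

servo_tool:
  moves:
    - [[0,0,0.02],0,20]
    - [[0,0,0.03],0,20]
    - [[0,0,0.03],0,20]

```text
time_s: 22.95
eef_pos: [0.6528, 0.0787, 0.0475]
eef_rot: [3.14, -0.0, 1.428]
contact_force: [-6.0, 2.5, 14.9]
gripper_width: 0.0458
```

It is on the floor of the well: 15 N at z 47.5 mm, the seated height. I'll release and retreat.

servo_tool:
  moves:
    - [[0,0,0],0,90]
    - [[0,0,0],0,90]
    - [[0,0,0],0,90]
    - [[0,0,0],0,90]
    - [[0,0,0],0,90]
    - [[0,0,-0.5],0,90]
    - [[0,0,-1.2],0,90]
    - [[0,0,-2.2],0,90]
    - [[-0.8,-1.5,-2.5],0,90]
    - [[-0.8,-2.5,-2.5],0,90]
    - [[-0.8,-3.4,-2.5],0,90]
    - [[-0.8,-3.4,-2.5],0,90]

```text
time_s: 24.45
eef_pos: [0.4405, 0.06, 0.1961]
eef_rot: [-3.141, 0.0, 1.428]
contact_force: [0.9, 0.3, -0.3]
gripper_width: 0.0822
```

```bash
python3 -c "
from h import *
plan()
from rig import capture
import cv2
c=capture('scene');f=c['frame'][:,:,::-1];cv2.imwrite('pics/scene17.png',f)
cv2.imwrite('pics/scene17z.png',cv2.resize(f[170:290,220:340],None,fx=5,fy=5,interpolation=cv2.INTER_CUBIC))
c=capture('top');cv2.imwrite('pics/top17.png',c['frame'][:,:,::-1]);cv2.imwrite('pics/top17z.png',cv2.resize(c['frame'][140:230,180:330,::-1],None,fx=5,fy=5,interpolation=cv2.INTER_CUBIC))
"
```

```text
now [0.4405 0.06   0.1961] yaw 1.4281 roll/pitch [-3.1409e+00  1.0000e-04] t 24.45 w 0.0822 F [ 0.9   0.29 -0.31] q [0.   0.22 1.74 0.   1.19 0.14]
```

View pics/scene17.png

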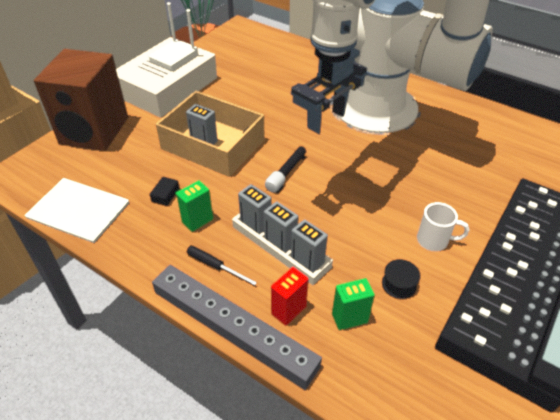

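View pics/scene17z.png

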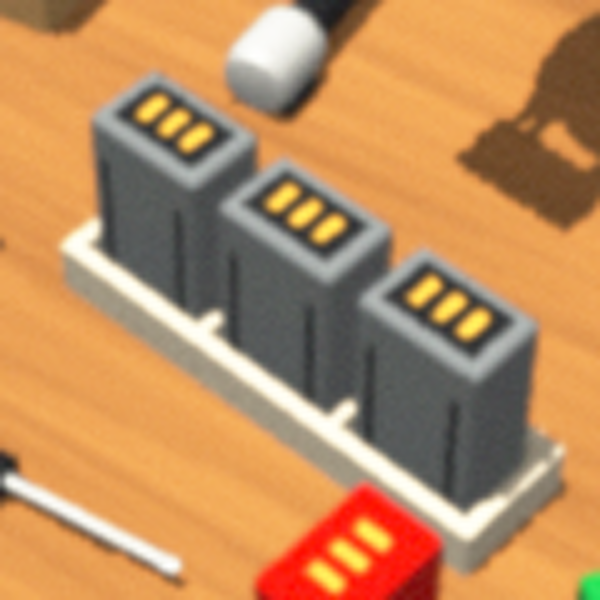

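View pics/top17.png

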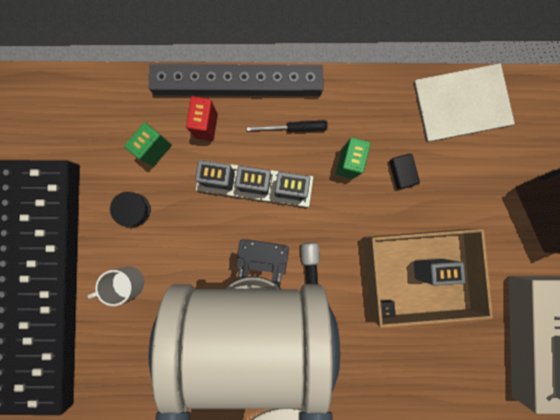

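View pics/top17z.png

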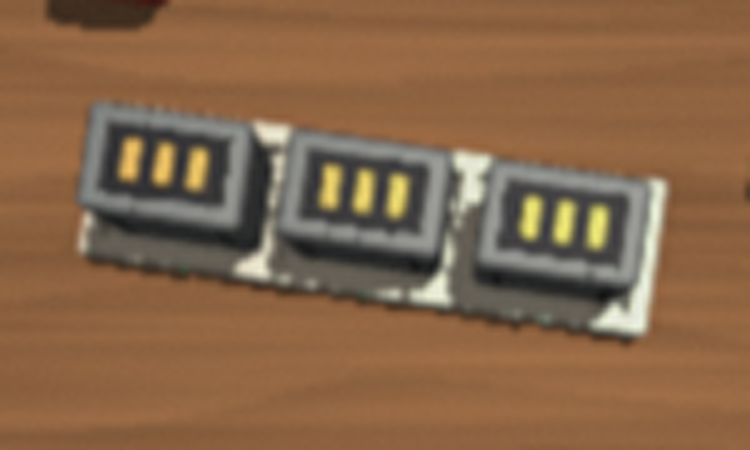

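All three dock modules stand level in the wells, with tops at about (213,174), (253,180) and (293,185) in the top view, the same as at the start. The shell is in the crate at (448,273) and the bystanders haven't moved. Handing in.

```bash
python3 -c "
from rig import finish_job
print(finish_job())"
```

```text
the job is handed in; nothing more can be done
None
```

The empty shell was the dock's middle module. It now stands upright in the scrap crate, clear of the dead adapter, and the bench module stands in the middle well. The job was handed in at about 24.5 s of the 72 s allowed.

- **Weights:** The +y end module pulled about 8.7 N and went back in its well. The middle one pulled about 1.85 N, which makes it the shell. The bench module pulled about 8–9 N. I did not lift the third dock module, at the −y end; it counts as full only because the shell had already been found.
- **Last checks:** Touch-down in the middle well came at the expected seated height with about 15 N. The final pictures show all three modules level in the dock and the shell in the crate. The bystanders look unmoved, though the arm hid part of the microphone in the top view.
- **What disagreed:** My first grasp closed on nothing, just above the first module. The wrist picture showed the fingertips about 37 mm higher than the reported TCP, so I corrected for that in every later grasp. A 45.9 mm grip on a 46 mm module and the seated height confirmed the correction.

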